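# Find the free hatch of the cable box

## Robot

A 6-joint arm with a two-finger parallel gripper is mounted at the origin on the work surface. World frame = base frame: x ahead of the robot, y to its left, z up, the work surface at z = 0. Lengths are in m, angles in rad, forces in N, time in s.
With the tool pointing down it reaches from about 0.375 to 0.9 m from the base axis. Payload 3.1 kg.
Tool frame: the origin (TCP) lies midway between the tips of the shut fingers; the grasp point (between the pads) lies 19 mm behind it; x points along the fingers, z is the direction in which the jaws open and shut, and the axes are right-handed (so a half turn about x gives the same grasp; the last joint's range is limited). The gripper opens to 85 mm and grips with 20 to 120 N. Pads are 22 mm wide; open, the fingers measure 114 mm over their backs; the gripper's body (76 mm by 85 mm) begins 54 mm behind the grasp point. The pads swing forward as they close: fully open they stand 13 mm farther back than shut.
Start: joints at [0.969, 0.527, 1.433, -0, 1.181, -0.178], TCP at [0.257, 0.57, 0.231] pointing down, gripper open.
Joint ranges: [-3.08, 3.08], [-0.75, 2.2], [0.22, 2.44], [-1.43, 4.57], [0, 2.65], [-2.85, 2.85]. Speed limits (rad/s): [2.79, 2.79, 3.14, 3.14, 3.14, 3.14].

## Interface

Orientations are given as a unit quaternion [x, y, z, w].
In Python, from station import status, snapshot, camera_params, ticket gives the robot as it stands.
- The arm moves only by the tool arm_command, never from a script. Its argument "series" is a list that holds one entry, the list of rows, each a list of 4 numbers: the shift along the tool's x, y, z in mm, then the turn about the tool's x in rad. A call has 1 to 10 rows; each row shifts and turns the commanded pose from where the row before left it, along the tool's axes as they then stand; what a row does not reach is not made up. A row lasts 1/10 s, in which the tool goes at most 50 mm and 8.59 degrees, less where a joint would pass 70% of its speed; a pose out of reach is approached as far as the arm can. A call is refused whole if a number of a shift passes 50 or a number of a turn 0.15, either way. A call with a gripper value outside its range is refused whole. "jaw" is the opening in per cent of the stroke, from 0 (shut) to 100 (fully open), set as the call begins (left out, the last holds). The fingers move at their own pace and stop on an object; "force" is the grip in N (left out, the last holds). Time passes only in rows, so rows that do not move let the fingers close. It gives the time, the measured TCP pose, the force and the opening at its end, in the units of the state.
- status.sense(): the state, without advancing time (a new reading comes with each control period).
- snapshot(name): name is "scene" or "top"; returns the picture (400x640x3 uint8, red, green, blue); there is no depth.
- camera_params(name): a dict with "fovy" (degrees; the focal length in pixels is half the picture's height over the tangent of half this angle, whatever the lens; pixels are square), "cx", "cy" (the principal point, pixels), "k1" (the pictures are not rectified: a ray, as slopes to the right and down, at radius r is drawn at 1 + k1 r^2 times it, then the intrinsics apply), "extrinsics" (4x4, takes a point from camera to world coordinates). Camera axes: x right, y down, z forward; pixel columns grow to the right and rows downward; lengths in m; the calibration is good to about 2 mm. A picture is of the moment at which its call begins. camera_params takes no time and is no camera call.
- ticket.sign_off(): hands the job in, once; it reports no verdict.
The state is a dict: "t": time; "q": joint angles; "qd": joint speeds; "tau": joint torques, N m; "tcp_pos": TCP position; "tool_rot": TCP orientation; "force": force on the tool from outside, world axes, zero at the start; "ft_torque": the same for the moment, N m; "finger_gap": opening from 0.0 (shut) to 1.0 (fully open).
Only numpy, scipy, OpenCV 4.12 (cv2) and the standard library are available. Lean on these libraries where they do the work, as an engineer would, in place of code of your own. Each camera call takes 0.05 s, during which the arm holds its last target. There are 200 camera calls.

## Task

One of the four hatches in the top of the cable box is free and rocks when pressed; the other three are blocked by what is packed beneath them. Press the ribbed ends slowly and gently with closed fingertips to find the free one, push its ribbed end down until it stands at least 30 degrees open, and leave it so. Do not force the blocked hatches, and do not move or pick up anything else on the box or the desk.

Things in the scene. Friction and masses are not known exactly. Their poses are not given: they have to be found in the camera images.
- box: Grey cable box screwed to the desk, 70 mm high, turned up to 30 degrees. Origin on the desk midway between its four identical hatches; x from front to back row. It spans x +-145 mm, y -115 to +158 mm; a side deck at +y carries a tin and a spool up to 24 mm high. Each hatch covers a bay 66 mm deep; three bays are packed full, the fourth holds a 14 mm flat piece. Which one cannot be seen and changes.
- hatch_1 (a joint): Tilt of the hatch of the front row (nearer the robot), left (box +y): 0 closed, flush with the box top; grows as its ribbed end goes down; fully open 0.75 rad. If free it starts to turn at 2 to 3 N on the ribs and stays where it is left (stiff hinge, no spring). If blocked it gives about 1 mm at the ribs, stops hard and cannot pass 0.06 rad; press at 10 to 30 mm/s and stop at about 5 N.
- hatch_1_press (a point): Where to press the hatch of the front row (nearer the robot), left (box +y): middle of its five black ribs (44 mm wide, 1 mm high), on its top, 70 mm above the desk; moves with it. Panel 110 (x) by 74 (y) by 5 mm; hinge line along y 42 mm in +x from here; ribbed end 22 mm in -x, plain end 88 mm in +x (rises to 32 mm). Closed fingertips pushed down here to 30 mm below the box top open it over 0.5 rad.
- hatch_2 (a joint): Tilt of the hatch of the front row, right (box -y): 0 closed, flush with the box top; grows as its ribbed end goes down; fully open 0.75 rad. If free it starts to turn at 2 to 3 N on the ribs and stays where it is left (stiff hinge, no spring). If blocked it gives about 1 mm at the ribs, stops hard and cannot pass 0.06 rad; press at 10 to 30 mm/s and stop at about 5 N.
- hatch_2_press (a point): Where to press the hatch of the front row, right (box -y): middle of its five black ribs (44 mm wide, 1 mm high), on its top, 70 mm above the desk; moves with it. Panel 110 (x) by 74 (y) by 5 mm; hinge line along y 42 mm in +x from here; ribbed end 22 mm in -x, plain end 88 mm in +x (rises to 32 mm). Closed fingertips pushed down here to 30 mm below the box top open it over 0.5 rad.
- hatch_3 (a joint): Tilt of the hatch of the back row, left: 0 closed, flush with the box top; grows as its ribbed end goes down; fully open 0.75 rad. If free it starts to turn at 2 to 3 N on the ribs and stays where it is left (stiff hinge, no spring). If blocked it gives about 1 mm at the ribs, stops hard and cannot pass 0.06 rad; press at 10 to 30 mm/s and stop at about 5 N.
- hatch_3_press (a point): Where to press the hatch of the back row, left: middle of its five black ribs (44 mm wide, 1 mm high), on its top, 70 mm above the desk; moves with it. Panel 110 (x) by 74 (y) by 5 mm; hinge line along y 42 mm in +x from here; ribbed end 22 mm in -x, plain end 88 mm in +x (rises to 32 mm). Closed fingertips pushed down here to 30 mm below the box top open it over 0.5 rad.
- hatch_4 (a joint): Tilt of the hatch of the back row, right: 0 closed, flush with the box top; grows as its ribbed end goes down; fully open 0.75 rad. If free it starts to turn at 2 to 3 N on the ribs and stays where it is left (stiff hinge, no spring). If blocked it gives about 1 mm at the ribs, stops hard and cannot pass 0.06 rad; press at 10 to 30 mm/s and stop at about 5 N.
- hatch_4_press (a point): Where to press the hatch of the back row, right: middle of its five black ribs (44 mm wide, 1 mm high), on its top, 70 mm above the desk; moves with it. Panel 110 (x) by 74 (y) by 5 mm; hinge line along y 42 mm in +x from here; ribbed end 22 mm in -x, plain end 88 mm in +x (rises to 32 mm). Closed fingertips pushed down here to 30 mm below the box top open it over 0.5 rad.
- tin: Small round aluminium tin, 40 mm diameter, 20 mm high, on the side deck of the box. Leave alone. Origin at the centre of its underside, z up.
- spool: Solder spool, 38 mm diameter, 24 mm high, on the side deck of the box. Leave alone. Origin at the centre of its underside, z up.
- screwdriver: Screwdriver lying on the desk along the right side (-y) of the box. Leave alone. Origin at the centre of its underside, x along its shaft.
- tape: Roll of blue tape, 90 mm diameter, 19 mm high, on the desk left of the box. Leave alone. Origin at the centre of its underside, z up.
- tray: Open black parts tray, 140 by 100 by 55 mm, on the desk right of the box. Leave alone. Origin at the centre of its underside, z up.
- mug: White mug, 76 mm diameter, 85 mm high, on the desk left of the box. Leave alone. Origin at the centre of its underside, z up.
- psu: Aluminium power supply, 100 by 60 by 34 mm, on the desk behind the box (+x). Leave alone. Origin at the centre of its underside, z up.
- pen: Orange pen, 150 mm long, 10 mm thick, lying on the desk in front of the box. Leave alone. Origin at the centre of its underside, z up.

How it is judged:
By the outcome, as a careful person would: the job done as asked, in the order asked, and still so for the second after the job is handed in, with the robot touching nothing.
It also fails if it takes over 54 s, if anything falls off the work surface, if the arm or the gripper's body presses on something with over 40 N, if the wrist force passes 120 N, or if a joint passes its speed limit or range.

## Working session

There is one attempt and no reset: what is moved stays moved. The work goes in short steps, Python scripts to look and compute and a tool call to move; the robot and the scene stay as the last step left them, time stands still between calls to the robot, and variables do not carry over. Pictures are saved under pics/ and viewed, about 8 in all and at most 12, crops included, and the job is handed in when it is done.

Besides the shell and the picture viewer there is one more tool, called after "Emit:" in YAML: its name, and indented under it one key for each argument. arm_command: Moves the arm, as the interface text tells. Its arguments: {"type":"object","properties":{"series":{"type":"array"},"jaw":{"type":"number"},"force":{"type":"number"}},"required":["series"]}

```bash
mkdir -p pics
python3 - <<'E'
from station import status, snapshot, camera_params
import cv2
for n in("top","scene"):
    im=snapshot(n); cv2.imwrite(f"pics/{n}0.png",im[:,:,::-1]); p=camera_params(n); print(n,{k:(v if k!='extrinsics' else [[round(float(a),4) for a in r] for r in v]) for k,v in p.items()})
print(status.sense())
E
```

```text
top {'fovy': 45.63485836052635, 'cx': 315.3906993391805, 'cy': 203.94601504452748, 'k1': -0.005725351765680215, 'extrinsics': [[-0.0183, -0.9973, 0.0714, 0.5137], [-0.9995, 0.0163, -0.0285, 0.0462], [0.0273, -0.0719, -0.997, 1.1094], [0.0, 0.0, 0.0, 1.0]]}
scene {'fovy': 56.10303404208954, 'cx': 322.14664694541904, 'cy': 193.78080559345517, 'k1': -0.06381394116783327, 'extrinsics': [[0.2853, 0.7979, -0.531, 1.1155], [0.9584, -0.2421, 0.1511, -0.1008], [-0.008, -0.552, -0.8338, 0.8517], [0.0, 0.0, 0.0, 1.0]]}
{'t': 0.1, 'q': array([ 9.68476126e-01,  5.28352174e-01,  1.43377172e+00,  2.65856628e-06,
        1.18139960e+00, -1.78505673e-01]), 'qd': array([-0.00122638, -0.00284321, -0.00320449, -0.00071591,  0.00263557,
        0.00056141]), 'tau': array([-5.18874131e-04, -4.43305349e+01, -1.78587037e+01, -2.69235761e-04,
        3.88758257e-03,  4.11789813e-06]), 'tcp_pos': array([0.25663247, 0.56917927, 0.23044517]), 'tool_rot': array([-0.38391473,  0.59460856,  0.38339097,  0.59334771]), 'force': array([ 0.64482364,  0.39070381, -0.35553728]), 'ft_torque': array([ 0.00737179,  0.02154488, -0.02553834]), 'finger_gap': 1.0028443444981663}
```

View pics/top0.png

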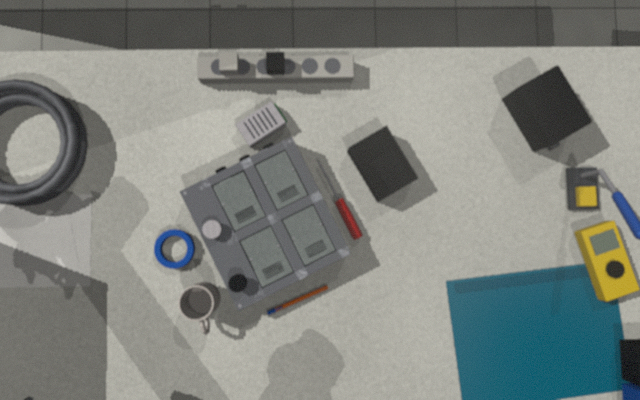

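View pics/scene0.png

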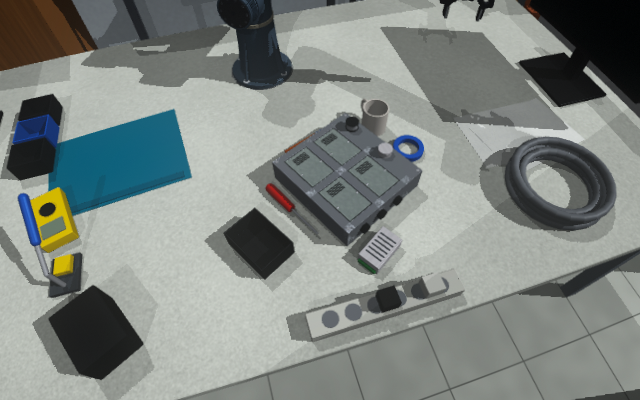

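The top view shows the box turned, with greenish panels near (238,198), (282,178), (265,254) and (309,233). The ribs are on each panel's lower end. The scene view agrees. Next I measure the panels.

```bash
cat > h.py <<'E'
import numpy as np, cv2
from station import camera_params
def K(n):
    p=camera_params(n); f=200/np.tan(np.radians(p["fovy"])/2)
    return p,f
def ray(n,uv,z):
    p,f=K(n); d=(np.asarray(uv,float).reshape(-1,2)-[p["cx"],p["cy"]])/f; s=d.copy()
    for _ in range(10): s=d/(1+p["k1"]*(s**2).sum(1,keepdims=True))
    E=np.array(p["extrinsics"]); D=np.c_[s,np.ones(len(s))]@E[:3,:3].T; o=E[:3,3]
    return o+D*((z-o[2])/D[:,2])[:,None]
def pix(n,P):
    p,f=K(n); E=np.linalg.inv(np.array(p["extrinsics"])); c=np.atleast_2d(P)@E[:3,:3].T+E[:3,3]
    s=c[:,:2]/c[:,2:]; return s*(1+p["k1"]*(s**2).sum(1,keepdims=True))*f+[p["cx"],p["cy"]]
E
python3 - <<'E'
from h import *
A={}
for n,box,seeds in(("top",(180,135,365,310),[(234,190),(276,168),(262,242),(304,222)]),("scene",(270,110,425,245),None)):
    im=cv2.imread(f"pics/{n}0.png"); b,g,r=[im[:,:,i].astype(int) for i in range(3)]
    x0,y0,x1,y1=box
    if n=="top": print([im[v,u].tolist() for u,v in seeds],im[188,258].tolist(),im[193,289].tolist())
    m=((g-b>=-1)&(g>r+2)&(g>90)).astype(np.uint8); k=np.zeros_like(m);k[y0:y1,x0:x1]=1; m*=k
    m=cv2.morphologyEx(m,cv2.MORPH_OPEN,np.ones((3,3)))
    cs=[c for c in cv2.findContours(m,0,2)[0] if cv2.contourArea(c)>300]
    for c in cs:
        w=ray(n,c[:,0,:],.07)[:,:2]; (cx,cy),(a,bb),t=cv2.minAreaRect((w*1000).astype(np.float32))
        print(n,cv2.contourArea(c),round(cx),round(cy),round(a),round(bb),round(t,1))
    v=im.copy(); cv2.drawContours(v,cs,-1,(0,0,255),1); cv2.imwrite(f"pics/m_{n}.png",cv2.resize(v[y0:y1,x0:x1],None,fx=3,fy=3,interpolation=2))
E
```

```text
[[117, 119, 116], [115, 120, 113], [118, 121, 117], [114, 116, 113]] [106, 104, 104] [90, 91, 85]
top 1245.5 476 125 111 75 25.2
top 1134.0 521 34 110 76 26.7
top 1154.0 598 184 112 74 26.4
top 1015.5 643 91 110 74 25.7
scene 1361.0 688 -38 201 84 26.5
scene 1024.5 644 91 111 73 25.8
scene 1913.5 676 222 129 270 64.9
scene 905.5 599 183 111 74 25.9
scene 714.0 523 32 112 73 25.7
scene 625.0 478 125 112 73 25.8
scene 1024.0 459 327 122 143 64.6
scene 2029.5 410 89 267 190 77.9
```

View pics/m_top.png

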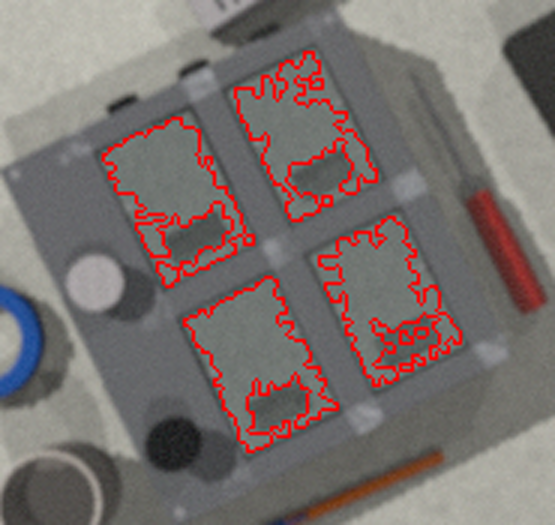

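```bash
cat >> h.py <<'E'
from scipy.spatial.transform import Rotation as R
from station import status
YAW=np.radians(25.8); bx=np.array([np.cos(YAW),np.sin(YAW),0]); by=np.array([-bx[1],bx[0],0])
C={1:(477,125),2:(522,33),3:(598.5,183.5),4:(643,91)}
P={i:np.array([*c,70.])-33*bx for i,c in C.items()}
def show():
    s=status.sense(); M=R.from_quat(s["tool_rot"]).as_matrix(); t=s["tcp_pos"]*1000
    print("t",s["t"],"tcp",t.round(1),"F",s["force"].round(2),"gap",round(s["finger_gap"],2))
    print("tool axes (cols)\n",M.round(3)); 
    for sg in(1,-1): print("turn to jaw||box y",round(float(np.arctan2(np.cross(M[:,2],sg*by)@M[:,0],M[:,2]@by*sg)),3))
    for i in P: print(i,P[i].round(1),"shift in tool axes to 30 mm above:",(M.T@(P[i]+[0,0,30]-t)).round(1))
E
python3 -c "from h import *; show()"
```

```text
t 0.1 tcp [256.6 569.2 230.4] F [ 0.64  0.39 -0.36] gap 1.0
tool axes (cols)
 [[-0.001 -0.912  0.411]
 [-0.002  0.411  0.912]
 [-1.     0.    -0.002]]
turn to jaw||box y -0.874
turn to jaw||box y 2.267
1 [447.3 110.6  70. ] shift in tool axes to 30 mm above: [ 131.  -362.4 -339.3]
2 [492.3  18.6  70. ] shift in tool axes to 30 mm above: [ 131.1 -441.3 -404.7]
3 [568.8 169.1  70. ] shift in tool axes to 30 mm above: [ 130.7 -449.1 -236. ]
4 [613.3  76.6  70. ] shift in tool axes to 30 mm above: [ 130.8 -527.7 -302. ]
```

Emit:
arm_command:
  series:
    - [[0,-26,-24,0],[0,-26,-24,0],[0,-26,-24,0],[0,-26,-24,0],[0,-26,-24,0],[0,-26,-24,0],[0,-26,-24,0],[0,-26,-24,0],[0,-26,-24,0],[0,-26,-24,0]]
  jaw: 0
  force: 30

```text
t: 1.1
tcp_pos: [0.3954, 0.2426, 0.2311]
tool_rot: [-0.384, 0.594, 0.384, 0.594]
force: [0.4, -0.4, -0.7]
finger_gap: 0.0
```

Emit:
arm_command:
  series:
    - [[0,-26,-24,0],[0,-26,-24,0],[0,-26,-24,0],[0,-24,-4,0],[10,0,0,-0.14],[10,0,0,-0.14],[10,0,0,-0.14],[10,0,0,-0.14],[10,0,0,-0.14],[10,0,0,-0.14]]

```text
t: 2.1
tcp_pos: [0.4567, 0.1328, 0.1707]
tool_rot: [-0.593, 0.384, 0.594, 0.384]
force: [-0.6, -0.7, 0.2]
finger_gap: 0.001
```

```bash
python3 -c "from h import *; show()"
```

```text
t 2.1 tcp [456.7 132.8 170.7] F [-0.56 -0.72  0.21] gap 0.0
tool axes (cols)
 [[-0.001 -0.912 -0.409]
 [-0.    -0.409  0.912]
 [-1.     0.001  0.   ]]
turn to jaw||box y -0.028
turn to jaw||box y 3.113
1 [447.3 110.6  70. ] shift in tool axes to 30 mm above: [ 70.7  17.6 -16.3]
2 [492.3  18.6  70. ] shift in tool axes to 30 mm above: [  70.6   14.3 -118.7]
3 [568.8 169.1  70. ] shift in tool axes to 30 mm above: [  70.6 -117.2  -12.7]
4 [613.3  76.6  70. ] shift in tool axes to 30 mm above: [  70.6 -119.9 -115.3]
```

Emit:
arm_command:
  series:
    - [[15,9,-8,-0.028],[15,9,-8,0],[15,0,0,0],[15,0,0,0],[15,0,0,0],[11,0,0,0],[0,0,0,0]]

```text
t: 2.8
tcp_pos: [0.4463, 0.1107, 0.084]
tool_rot: [-0.597, 0.378, 0.599, 0.377]
force: [-0.2, -0.2, -0.0]
finger_gap: -0.002
```

Emit:
arm_command:
  series:
    - [[2,0,0,0],[2,0,0,0],[2,0,0,0],[2,0,0,0],[1,0,0,0]]

```text
t: 3.3
tcp_pos: [0.4474, 0.1108, 0.0764]
tool_rot: [0.598, -0.378, -0.598, -0.378]
force: [0.1, -0.0, -0.1]
finger_gap: 0.002
```

Run:
```python
from h import *
from station import snapshot
show(); im=snapshot("scene"); cv2.imwrite("pics/s1.png",cv2.resize(im[100:250,260:440,::-1],None,fx=4,fy=4,interpolation=2))
```

```text
t 3.3 tcp [447.4 110.8  76.4] F [ 0.08 -0.05 -0.15] gap 0.0
tool axes (cols)
 [[ 0.    -0.903 -0.43 ]
 [-0.    -0.43   0.903]
 [-1.    -0.    -0.   ]]
turn to jaw||box y -0.006
turn to jaw||box y 3.136
1 [447.3 110.6  70. ] shift in tool axes to 30 mm above: [-23.6   0.2  -0.1]
2 [492.3  18.6  70. ] shift in tool axes to 30 mm above: [ -23.6   -0.9 -102.5]
3 [568.8 169.1  70. ] shift in tool axes to 30 mm above: [ -23.6 -134.7    0.5]
4 [613.3  76.6  70. ] shift in tool axes to 30 mm above: [ -23.5 -135.1 -102.1]
```

View pics/s1.png

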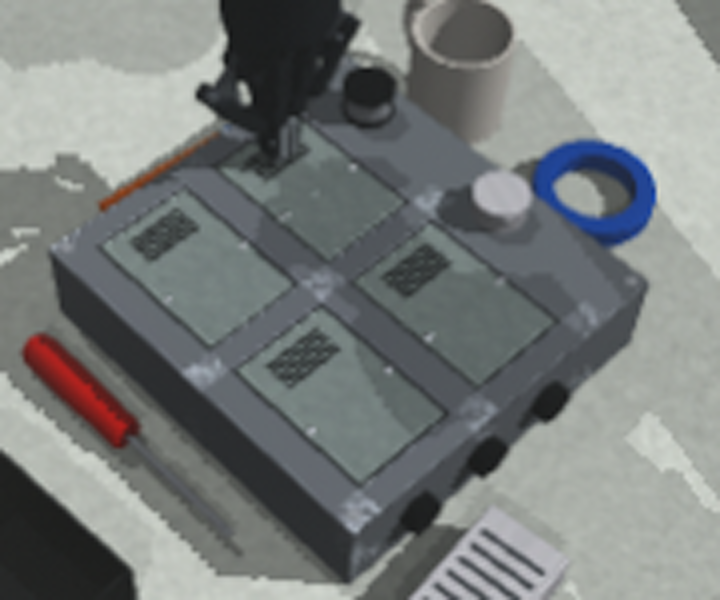

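The shut fingertips are over the ribs of hatch 1, at about (280,150) in the crop, and the spool is clear. I start pressing.

Emit:
arm_command:
  series:
    - [[1,0,0,0],[1,0,0,0],[1,0,0,0],[1,0,0,0]]

```text
t: 3.75
tcp_pos: [0.4473, 0.1108, 0.0723]
tool_rot: [0.598, -0.378, -0.598, -0.378]
force: [-0.3, 0.4, -0.9]
finger_gap: -0.003
```

Emit:
arm_command:
  series:
    - [[1,0,0,0],[1,0,0,0]]

```text
t: 3.95
tcp_pos: [0.4473, 0.1107, 0.0702]
tool_rot: [-0.598, 0.378, 0.598, 0.378]
force: [1.0, -0.4, -0.8]
finger_gap: 0.003
```

Emit:
arm_command:
  series:
    - [[1,0,0,0]]

```text
t: 4.05
tcp_pos: [0.4473, 0.1107, 0.0694]
tool_rot: [0.598, -0.378, -0.598, -0.378]
force: [-1.7, 0.2, 14.1]
finger_gap: -0.0
```

Emit:
arm_command:
  series:
    - [[1,0,0,0]]

```text
t: 4.15
tcp_pos: [0.4473, 0.1107, 0.0693]
tool_rot: [0.598, -0.377, -0.598, -0.378]
force: [-3.6, -0.4, 23.4]
finger_gap: 0.001
```

Hatch 1 is blocked: it stopped hard at 14 N, and my second batched step took it to 23 N. I should have checked the force after each step. I lift off and move to hatch 2.

Emit:
arm_command:
  series:
    - [[-7,0,0,0],[-10,0,0,0],[-13,0,-16,0],[0,0,-30,0],[0,-1,-30,0],[0,0,-26.5,0],[10,0,0,0],[7,0,0,0],[0,0,0,0]]

```text
t: 5.05
tcp_pos: [0.4902, 0.0196, 0.0802]
tool_rot: [-0.596, 0.378, 0.599, 0.377]
force: [-0.7, 1.0, 0.6]
finger_gap: -0.001
```

```bash
python3 -c "from h import *; show()"
```

```text
t 5.05 tcp [490.2  19.6  80.2] F [-0.66  1.    0.61] gap -0.0
tool axes (cols)
 [[-0.004 -0.903 -0.43 ]
 [ 0.001 -0.43   0.903]
 [-1.     0.003  0.003]]
turn to jaw||box y -0.006
turn to jaw||box y 3.136
1 [447.3 110.6  70. ] shift in tool axes to 30 mm above: [-19.5  -0.3 100.7]
2 [492.3  18.6  70. ] shift in tool axes to 30 mm above: [-19.8  -1.4  -1.7]
3 [568.8 169.1  70. ] shift in tool axes to 30 mm above: [ -20.  -135.2  101.3]
4 [613.3  76.6  70. ] shift in tool axes to 30 mm above: [ -20.3 -135.6   -1.4]
```

Emit:
arm_command:
  series:
    - [[2,0,0,0],[2,0,0,0],[2,0,0,0],[1,0,0,0],[1,0,0,0],[1,0,0,0],[1,0,0,0]]

```text
t: 5.75
tcp_pos: [0.4923, 0.0186, 0.0713]
tool_rot: [0.598, -0.378, -0.598, -0.378]
force: [0.3, -0.9, -0.1]
finger_gap: 0.002
```

Emit:
arm_command:
  series:
    - [[1,0,0,0]]

```text
t: 5.85
tcp_pos: [0.4923, 0.0186, 0.0703]
tool_rot: [0.598, -0.378, -0.598, -0.378]
force: [0.2, 0.4, 0.1]
finger_gap: -0.0
```

Emit:
arm_command:
  series:
    - [[0.5,0,0,0]]

```text
t: 5.95
tcp_pos: [0.4923, 0.0186, 0.0698]
tool_rot: [-0.598, 0.378, 0.598, 0.378]
force: [-0.7, 0.0, 1.8]
finger_gap: 0.002
```

Emit:
arm_command:
  series:
    - [[0.5,0,0,0]]

```text
t: 6.05
tcp_pos: [0.4923, 0.0186, 0.0695]
tool_rot: [0.598, -0.378, -0.598, -0.378]
force: [-1.8, -0.9, 7.5]
finger_gap: 0.004
```

Hatch 2 is blocked too, at 7.5 N. Next is hatch 4.

Emit:
arm_command:
  series:
    - [[-7,0,0,0],[-10,0,0,0],[-10,-15,0,0],[0,-30,0,0],[0,-30,0,0],[0,-30,0,0],[0,-29,0.5,0],[10,0,0,0],[7,0,0,0],[0,0,0,0]]

```text
t: 7.05
tcp_pos: [0.6104, 0.0765, 0.0779]
tool_rot: [-0.596, 0.379, 0.599, 0.377]
force: [-0.4, 0.2, 0.4]
finger_gap: -0.0
```

Emit:
arm_command:
  series:
    - [[2,0,0,0],[2,0,0,0],[1,0,0,0],[1,0,0,0],[1,0,0,0]]

```text
t: 7.55
tcp_pos: [0.6131, 0.0765, 0.0724]
tool_rot: [0.598, -0.378, -0.598, -0.378]
force: [0.0, -0.1, -0.6]
finger_gap: 0.001
```

```bash
python3 -c "from h import *; show()"
```

```text
t 7.55 tcp [613.1  76.5  72.4] F [ 0.01 -0.15 -0.56] gap 0.0
tool axes (cols)
 [[ 0.    -0.903 -0.43 ]
 [-0.    -0.43   0.903]
 [-1.    -0.    -0.   ]]
turn to jaw||box y -0.006
turn to jaw||box y 3.135
1 [447.3 110.6  70. ] shift in tool axes to 30 mm above: [-27.6 135.1 102. ]
2 [492.3  18.6  70. ] shift in tool axes to 30 mm above: [-27.6 133.9  -0.4]
3 [568.8 169.1  70. ] shift in tool axes to 30 mm above: [-27.6   0.2 102.6]
4 [613.3  76.6  70. ] shift in tool axes to 30 mm above: [-27.6  -0.2  -0. ]
```

Emit:
arm_command:
  series:
    - [[1,0,0,0],[1,0,0,0]]

```text
t: 7.75
tcp_pos: [0.6131, 0.0767, 0.0703]
tool_rot: [0.598, -0.378, -0.598, -0.378]
force: [0.2, -0.4, 0.2]
finger_gap: 0.002
```

Emit:
arm_command:
  series:
    - [[0.5,0,0,0]]

```text
t: 7.85
tcp_pos: [0.6131, 0.0766, 0.0699]
tool_rot: [-0.598, 0.378, 0.598, 0.378]
force: [-0.5, 0.5, 2.0]
finger_gap: -0.001
```

Emit:
arm_command:
  series:
    - [[0.5,0,0,0]]

```text
t: 7.95
tcp_pos: [0.613, 0.0766, 0.0695]
tool_rot: [0.598, -0.378, -0.598, -0.378]
force: [-0.7, -1.5, 5.8]
finger_gap: -0.002
```

Hatch 4 is at 5.8 N and has stopped, so it looks blocked. I test hatch 3 next.

Emit:
arm_command:
  series:
    - [[-7,0,0,0],[-10,0,0,0],[-10,0,15,0],[0,0,30,0],[0,0,30,0],[0,0,27.5,0],[10,0,0,0],[7,0,0,0],[0,0,0,0]]

```text
t: 8.85
tcp_pos: [0.5686, 0.1689, 0.0785]
tool_rot: [-0.597, 0.378, 0.598, 0.377]
force: [-0.0, -0.2, 0.1]
finger_gap: 0.002
```

Emit:
arm_command:
  series:
    - [[2,0,0,0],[2,0,0,0],[1,0,0,0],[1,0,0,0],[1,0,0,0],[1,0,0,0],[1,0,0,0]]

```text
t: 9.55
tcp_pos: [0.569, 0.1692, 0.0703]
tool_rot: [0.598, -0.378, -0.598, -0.378]
force: [-0.1, 0.1, -0.2]
finger_gap: 0.007
```

Emit:
arm_command:
  series:
    - [[0.5,0,0,0]]

```text
t: 9.65
tcp_pos: [0.569, 0.1692, 0.0699]
tool_rot: [0.598, -0.378, -0.598, -0.378]
force: [0.3, -0.8, 2.2]
finger_gap: 0.001
```

Emit:
arm_command:
  series:
    - [[0.5,0,0,0]]

```text
t: 9.75
tcp_pos: [0.569, 0.1692, 0.0695]
tool_rot: [0.598, -0.378, -0.598, -0.378]
force: [-1.0, -0.7, 2.8]
finger_gap: -0.002
```

Emit:
arm_command:
  series:
    - [[1,0,0,0]]

```text
t: 9.85
tcp_pos: [0.569, 0.1692, 0.0686]
tool_rot: [0.598, -0.378, -0.598, -0.378]
force: [-1.1, -0.2, 2.1]
finger_gap: -0.003
```

Hatch 3 gives at a steady 2 to 3 N, so it is the free one. I push it down at 20 to 30 mm/s.

Emit:
arm_command:
  series:
    - [[2,0,0,0],[2,0,0,0]]

```text
t: 10.05
tcp_pos: [0.5691, 0.1693, 0.0643]
tool_rot: [0.598, -0.377, -0.598, -0.378]
force: [-0.1, 0.3, 2.9]
finger_gap: 0.0
```

Emit:
arm_command:
  series:
    - [[2,0,0,0],[2,0,0,0],[2,0,0,0],[2,0,0,0],[2,0,0,0],[2,0,0,0],[2,0,0,0]]

```text
t: 10.75
tcp_pos: [0.5689, 0.1691, 0.0501]
tool_rot: [-0.598, 0.378, 0.598, 0.377]
force: [0.5, -0.0, 1.9]
finger_gap: 0.003
```

Emit:
arm_command:
  series:
    - [[2,0,0,0],[2,0,0,0],[2,0,0,0]]

```text
t: 11.05
tcp_pos: [0.5687, 0.1692, 0.044]
tool_rot: [-0.598, 0.378, 0.598, 0.377]
force: [0.4, 1.1, 2.3]
finger_gap: 0.001
```

Run:
```python
from station import snapshot
import cv2
im=snapshot("scene"); cv2.imwrite("pics/s2.png",cv2.resize(im[100:250,260:440,::-1],None,fx=4,fy=4,interpolation=2))
```

```text
(no output)
```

View pics/s2.png

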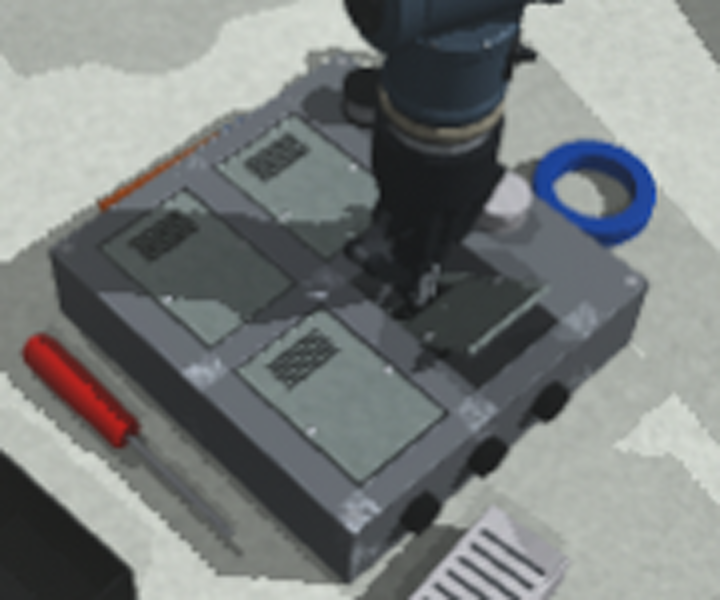

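Hatch 3 is tilting, with its raised plain end running from (470,352) to (550,292) in the crop. I press a little further for margin.

Emit:
arm_command:
  series:
    - [[2,0,0,0],[2,0,0,0],[1,0,0,0]]

```text
t: 11.4
tcp_pos: [0.5688, 0.1692, 0.0392]
tool_rot: [-0.598, 0.378, 0.598, 0.377]
force: [-2.9, -0.6, 8.8]
finger_gap: -0.001
```

The force rose to 8.8 N, so it is near its stop. I lift straight up, move away and check the angle.

Emit:
arm_command:
  series:
    - [[-10,0,0,0],[-20,0,0,0],[-30,0,0,0],[-35,0,0,0],[-35,0,0,0],[-35,0,0,0],[0,30,0,0],[0,35,0,0],[0,35,0,0],[0,35,0,0]]

```text
t: 12.4
tcp_pos: [0.4456, 0.1108, 0.2047]
tool_rot: [0.598, -0.377, -0.598, -0.377]
force: [0.2, 0.5, 0.2]
finger_gap: 0.003
```

Emit:
arm_command:
  series:
    - [[0,20,35,0],[0,20,35,0],[0,20,35,0],[0,0,40,0],[0,0,40,0],[0,0,40,0],[0,0,40,0],[0,0,0,0]]

```text
t: 13.2
tcp_pos: [0.277, 0.3279, 0.2048]
tool_rot: [-0.599, 0.375, 0.599, 0.376]
force: [0.5, -0.1, -0.4]
finger_gap: -0.001
```

Run:
```python
from h import *
from station import snapshot
a=snapshot("scene")[:,:,::-1].copy();b=snapshot("top")[:,:,::-1].copy()
H=P[3]+42*bx
# predicted plain-end top corners at several tilts (hinge assumed at the panel top)
for n,im in(("scene",a),("top",b)):
    for th,c in((0.524,(0,0,255)),(0.75,(255,0,0))):
        Q=[H+46*(np.cos(th)*bx+[0,0,np.sin(th)])+s*37*by for s in(1,-1)]
        uv=pix(n,np.array(Q)/1000); print(n,th,uv.round(1).tolist())
cv2.imwrite("pics/f.png",np.hstack([cv2.resize(a[130:220,320:420],None,fx=4,fy=4,interpolation=2),cv2.resize(b[130:220,180:280],None,fx=4,fy=4,interpolation=2)]))
s=status.sense(); print(s["t"],s["tcp_pos"],s["force"])
```

```text
scene 0.524 [[398.0, 172.5], [378.0, 189.0]]
scene 0.75 [[396.7, 169.1], [376.6, 185.5]]
top 0.524 [[211.8, 187.1], [242.9, 171.6]]
top 0.75 [[212.3, 189.2], [243.7, 173.7]]
13.3 [0.27832291 0.32505724 0.20446127] [ 0.68817318 -0.81086281 -0.06638859]
```

View pics/f.png

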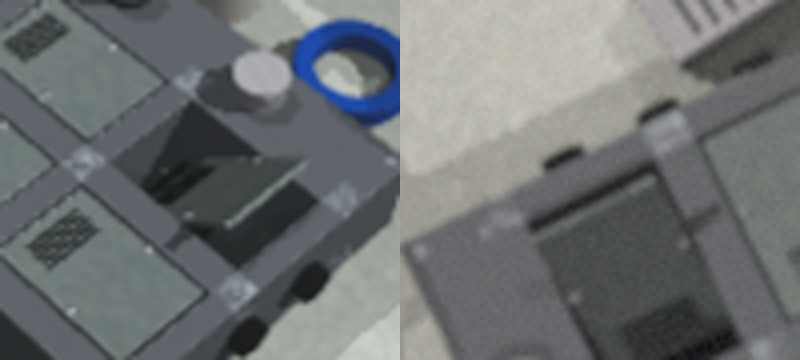

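In the crops the raised edge's corners map to about (396,169.5) and (376,185.5) in the scene view, and (214,190) and (244,174.5) in the top view. Both match the prediction for 0.75 rad (about 43°), not the one for 30°. The tin and the visible parts of the other hatches look undisturbed.

```bash
python3 -c "
from station import ticket; print(ticket.sign_off())"
```

```text
the job is handed in; nothing more can be done
None
```

The free hatch is hatch 3 (back row, left). It now stands open at about 0.75 rad (about 43°), and I handed the job in at about 13 s of the 54 s allowed.

- **Finding it:** I pressed all four ribbed ends with shut fingertips at 5 to 10 mm/s. Hatches 1, 2 and 4 stopped hard, while hatch 3 gave at a steady 2 to 3 N. I then pushed hatch 3 down about 31 mm, until the force rose to 8.8 N near its stop.
- **Too much force on some blocked hatches:** On hatch 1 I sent two 1 mm steps without checking in between, and the force reached about 23 N instead of the 5 N asked. Hatches 2 and 4 peaked at about 7.5 N and 5.8 N. All three moved only about 1 mm or less.
- **Last checks:** With the arm well clear, both camera views put the raised edge within about 2 pixels of the 0.75 rad prediction. The tin and the visible parts of the neighbouring hatches looked unmoved. I did not look closely at the spool or the things on the desk again at the end, but the arm passed clear of them.

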